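# Wedge the rocking whetstone stand

## Task

The wooden whetstone stand rocks because its near right-hand foot is too short. Without gripping or lifting anything, gently push the loose wooden wedge, thin end first, in under that foot until the stand just stops rocking; do not skid the stand out of its place or knock the small things around it. Then prove it: press straight down on that corner of the board with the fingertips, with about 10 N, and finish while still holding this press, with the stand level and not dipping.

Things in the scene. Friction and masses are not known exactly. Their poses are not given: they have to be found in the camera images.
- stand: Loose whetstone stand, 2 kg: wooden board 130 (x) x 280 (y) x 24 mm, underside 34, top 58 mm above the bench, on four black rubber feet 23 mm across at x +-50, y +-122 mm; brown stone and clamp on it, up to 86 mm high; the front 40 mm of the top is bare. Origin: middle of the footprint at bench height; x away from the robot, y left, z up. Sliding it whole takes about 10 N.
- stand_foot_spot (a point): Point at bench level under the short foot, stand frame (-50, -122, 0) mm, axes as the stand's. This foot is screwed in too far and seized: it hangs 9.5 to 15 mm above the bench, differently each time; the stand rests level on the other three.
- stand_corner (a point): Point on the bare top of the board straight above the short foot, stand frame (-50, -122, 58) mm, axes as the stand's: the corner to press. About 3 to 6 N down here rocks the unwedged stand until the short foot meets the bench.
- wedge: Loose dark wooden wedge, 30 g, 75 (x) x 26 (y) mm. Origin: centre of its flat underside. Thick end, 22 mm high, at x = -37.5 mm; thin end, 7 mm high, at x = +37.5 mm; even slope. It starts in front of the stand, thin end roughly towards the short foot. It slides with 0.2 N; once it is tight under the foot the push rises, and more than about 5 N skids the stand round.
- nagura_a: Bystander: small cream whetstone block, 28 x 52 x 24 mm, loose, to the right of the wedge. Origin: centre of the underside.
- handle_blank: Bystander: light wooden octagonal handle, 25 x 132 x 25 mm (long along its y), loose, to the left of the wedge. Origin: centre of the underside.
- ferrule_1: Bystander: pale ring-shaped ferrule, 26 mm across, 22 mm high, loose, towards the robot between wedge and handle. Origin: centre of the underside.

How it is judged:
By the outcome, as a careful person would: the job done as asked, in the order asked, and still so for the second after the job is handed in, while the arm keeps its last pose, push and grip.
It also fails if it takes over 64 s, if anything falls off the work surface, if the arm or the gripper's body presses on something with over 40 N, if the wrist force passes 120 N, or if a joint passes its speed limit or range.

## Robot

A 6-joint arm with a two-finger parallel gripper is mounted at the origin on a cart in front of the work surface, level with it; the furniture and walls round the work are solid. World frame = base frame: x ahead of the robot, y to its left, z up, the work surface at z = 0. Lengths are in m, angles in rad, forces in N, time in s.
With the tool pointing down it reaches from about 0.375 to 0.975 m from the base axis. Payload 3.8 kg.
Tool frame: the origin (TCP) lies at the very end of the fingers, on their centre line; the grasp point (between the pads) lies 19 mm behind it (bot.pinch_z is the distance from the TCP to the grasp point, in m); x points along the fingers, y is the direction in which the jaws open and shut, and the axes are right-handed (so a half turn about x gives the same grasp; the last joint's range is limited). The gripper opens to 85 mm and grips with 20 to 120 N. Pads are 22 mm wide; open, the fingers measure 114 mm over their backs; the gripper's body (76 mm by 85 mm) begins 54 mm behind the grasp point. The pads swing forward as they close: fully open they stand 13 mm farther back than shut.
Start: joints at [1.218, 0.264, 1.604, -0, 1.274, -0.037], TCP at [0.21, 0.642, 0.206] pointing down, gripper open.
Joint ranges: [-2.63, 2.63], [-0.94, 2.18], [0.31, 2.57], [-1.31, 4.45], [0, 2.66], [-2.55, 2.55]. Speed limits (rad/s): [2.57, 2.57, 3.14, 3.14, 3.14, 3.14].

## Interface

Orientations are given as a rotation vector (axis times angle).
In Python, from workcell import monitor, imaging, finish_job, bot gives the robot as it stands.
- The arm moves only by the tool jog_arm, never from a script. Its argument "rows" is a list of rows, each a list of 7 numbers: the shift along the tool's x, y, z in m, then the turn, a rotation vector about the tool's x, y, z in rad, then the opening in per cent of the stroke, from 0 (shut) to 100 (fully open). A call has 1 to 20 rows; each row is the pose to reach, as a shift and turn from the pose measured when the call began, along the tool's axes at that moment; what a row does not reach only later rows make up. A row lasts 1/10 s, in which the tool goes at most 50 mm and 8.59 degrees, less where a joint would pass 70% of its speed; a pose out of reach is approached as far as the arm can. A call with a gripper value outside its range is refused whole. The fingers move at their own pace and stop on an object; "force" is the grip in N (left out, the last holds). Time passes only in rows, so rows that repeat a pose let the fingers close. It gives the time, the measured TCP pose, the force and the opening at its end, in the units of the state.
- monitor.read_state(): the state, without advancing time (a new reading comes with each control period).
- imaging.read_camera(name): name is "scene" or "top" or "wrist"; returns the picture (384x512x3 uint8, blue, green, red); there is no depth.
- imaging.camera_params(name): a dict with "fx", "fy", "cx", "cy" (pixels), "T" (4x4, takes a point from camera to world coordinates); the wrist camera has in their place "T_tool_cam" (4x4, takes a point from camera to tool coordinates, whose origin is the TCP and whose axes are the tool frame's). Camera axes: x right, y down, z forward; pixel columns grow to the right and rows downward; lengths in m; the calibration is good to about 2 mm. A picture is of the moment at which its call begins: read the wrist's pose just before it. camera_params takes no time and is no camera call.
- finish_job(): hands the job in, once; it reports no verdict.
The state is a dict: "time": time; "q": joint angles; "joint_vel": joint speeds; "joint_torque": joint torques, N m; "tool_pos": TCP position; "tcp_rot": TCP orientation; "wrist_force": force on the tool from outside, world axes, zero at the start; "torque": the same for the moment, N m; "width": opening from 0.0 (shut) to 1.0 (fully open).
Only numpy, scipy, OpenCV 4.12 (cv2) and the standard library are available. Lean on these libraries where they do the work, as an engineer would, in place of code of your own. Each camera call takes 0.05 s, during which the arm holds its last target. There are 200 camera calls.

## Working session

There is one attempt and no reset: what is moved stays moved. The work goes in short steps, Python scripts to look and compute and a tool call to move; the robot and the scene stay as the last step left them, time stands still between calls to the robot, and variables do not carry over. Pictures are saved under pics/ and viewed, about 8 in all and at most 12, crops included, and the job is handed in when it is done.

Besides the shell and the picture viewer there is one more tool, called after "Call:" as a command line: name --pt "numbers of a row" for each row, then --argument value for the rest. jog_arm: Moves the arm, as the interface text tells. Its arguments: {"type":"object","properties":{"rows":{"type":"array","items":{"type":"array","items":{"type":"number"}}},"force":{"type":"number"}},"required":["rows"]}

```bash
ls; mkdir -p pics
python3 - <<'E'
from workcell import monitor, imaging, bot
import cv2,numpy as np
s=monitor.read_state()
for k,v in s.items(): print(k,np.round(v,4))
for n in ["scene","top"]:
    cv2.imwrite(f"pics/{n}0.png",imaging.read_camera(n)); p=imaging.camera_params(n)
    print(n,{k:np.round(v,4).tolist() for k,v in p.items()})
print(imaging.camera_params("wrist"))
a=cv2.imread("pics/scene0.png");b=cv2.imread("pics/top0.png")
cv2.imwrite("pics/both0.png",cv2.resize(np.vstack([a,b]),None,fx=1,fy=.78) if 0 else b)
E
```

```text
pics
time 0.0
q [ 1.2181  0.2647  1.6054 -0.      1.2737 -0.0369]
joint_vel [-0.0008 -0.0003  0.0012 -0.0006  0.0008 -0.0005]
joint_torque [ 6.00000e-04 -5.15104e+01 -3.67319e+01 -1.00000e-04  1.28000e-02
 -0.00000e+00]
tool_pos [0.2094 0.6409 0.2051]
tcp_rot [ 0.2461  1.557  -0.2496]
wrist_force [-0.0223  0.1741  0.2275]
torque [-0.0001  0.0059  0.0324]
width 1.0023
scene {'fx': 413.053, 'fy': 413.053, 'cx': 258.4852, 'cy': 190.8569, 'T': [[0.4846, -0.6572, 0.5773, 0.011], [-0.8747, -0.3699, 0.3131, -0.404], [0.0078, -0.6567, -0.7541, 0.705], [0.0, 0.0, 0.0, 1.0]]}
top {'fx': 378.041, 'fy': 378.041, 'cx': 260.1878, 'cy': 184.6188, 'T': [[-0.014, -0.985, 0.1718, 0.3612], [-0.9999, 0.0138, -0.0023, -0.1203], [-0.0001, -0.1718, -0.9851, 0.8926], [0.0, 0.0, 0.0, 1.0]]}
{'fx': 338.5871932709686, 'fy': 338.5871932709686, 'cx': 253.55921236246778, 'cy': 190.90145426721045, 'T_tool_cam': array([[-7.28499578e-04, -3.01958985e-01,  9.53320639e-01,
        -1.67822043e-01],
       [ 9.99999561e-01, -7.81938908e-04,  5.16495457e-04,
         2.04351810e-04],
       [ 5.89478056e-04,  9.53320597e-01,  3.01959422e-01,
        -7.79903368e-02],
       [ 0.00000000e+00,  0.00000000e+00,  0.00000000e+00,
         1.00000000e+00]])}
```

View pics/top0.png

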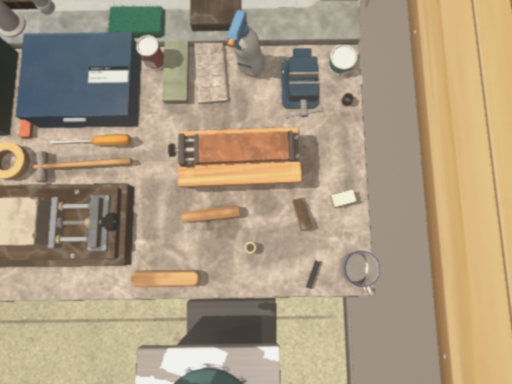

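View pics/scene0.png

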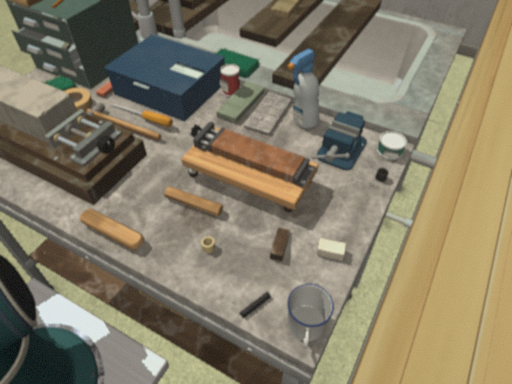

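The top view shows the stand board at about (178–301, 128–187), the wedge at (303, 214), the nagura at (344, 199), the handle at (211, 214) and the ferrule at (251, 247). The scene view shows the same layout, with the wedge at (281, 244). Next I'll take measurements with colour masks.

```bash
cat > h.py <<'E'
from workcell import monitor, imaging, bot
import cv2,numpy as np
from scipy.spatial.transform import Rotation as R
def cam(n,s=None):
    p=imaging.camera_params(n)
    if n=="wrist":
        T=np.eye(4);T[:3,:3]=R.from_rotvec(s["tcp_rot"]).as_matrix();T[:3,3]=s["tool_pos"];T=T@p["T_tool_cam"]
    else: T=np.array(p["T"])
    return p,T
def ray(pt,z,pT):
    p,T=pT;d=T[:3,:3]@np.array([(pt[0]-p["cx"])/p["fx"],(pt[1]-p["cy"])/p["fy"],1])
    return T[:3,3]+d*(z-T[2,3])/d[2]
def proj(P,pT):
    p,T=pT;c=T[:3,:3].T@(np.array(P)-T[:3,3]);return np.array([p["fx"]*c[0]/c[2]+p["cx"],p["fy"]*c[1]/c[2]+p["cy"]])
E
python3 - <<'E'
from h import *
t=cam("top")
for n,px,z in [("board nearleft",(178,178),.058),("board nearright",(301,175),.058),("farright",(299,127),.058),("wedge top thick",(307,230),.02),("wedge thin",(298,199),.007),("nagura",(344,198),.024),("handle L",(182,215),.02),("handle R",(240,212),.02),("ferr",(251,246),.022)]:
    print(n,np.round(ray(px,z,t),3))
s=monitor.read_state();print(np.round(R.from_rotvec(s["tcp_rot"]).as_matrix(),3))
im=cv2.imread("pics/top0.png")[110:260,165:375]
cv2.imwrite("pics/top_c.png",cv2.resize(im,None,fx=3.8,fy=3.8,interpolation=cv2.INTER_CUBIC))
E
```

```text
board nearleft [0.524 0.062 0.058]
board nearright [ 0.527 -0.214  0.058]
farright [ 0.64  -0.213  0.058]
wedge top thick [ 0.406 -0.228  0.02 ]
wedge thin [ 0.48  -0.211  0.007]
nagura [ 0.478 -0.316  0.024]
handle L [0.445 0.059 0.02 ]
handle R [ 0.45  -0.075  0.02 ]
ferr [ 0.372 -0.099  0.022]
[[-0.001  0.311  0.951]
 [-0.002  0.951 -0.311]
 [-1.    -0.002 -0.   ]]
```

View pics/top_c.png

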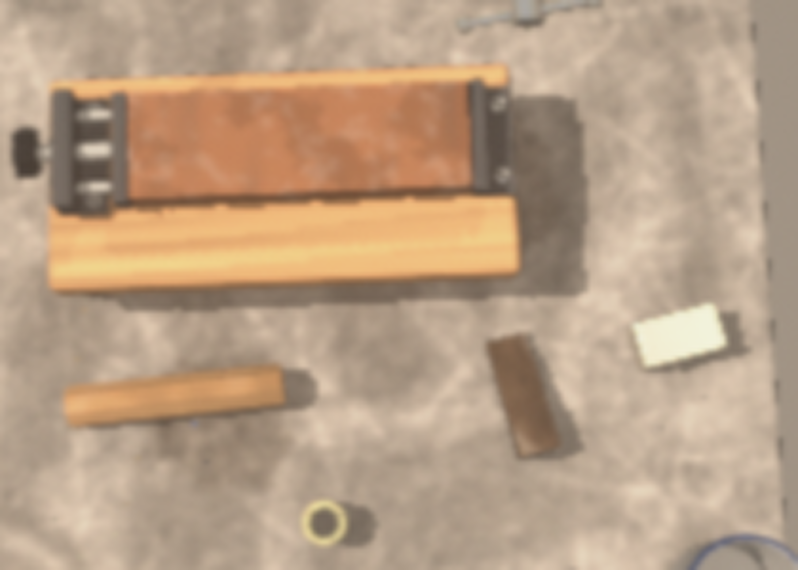

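Call:
jog_arm --pt "0.005 -0.154 0.304 0 0 0 0" --pt "0.005 -0.154 0.304 0 0 0 0" --pt "0.005 -0.154 0.304 0 0 0 0" --pt "0.005 -0.154 0.304 0 0 0 0" --pt "0.005 -0.154 0.304 0 0 0 0" --pt "0.005 -0.154 0.304 0 0 0 0" --pt "0.005 -0.154 0.304 0 0 0 0" --pt "0.005 -0.465 0.48 -0.2 0 0 0" --pt "0.005 -0.465 0.48 -0.2 0 0 0" --pt "0.005 -0.465 0.48 -0.2 0 0 0" --pt "0.005 -0.465 0.48 -0.2 0 0 0" --pt "0.005 -0.465 0.48 -0.2 0 0 0" --pt "0.005 -0.465 0.48 -0.2 0 0 0" --pt "0.005 -0.465 0.48 -0.2 0 0 0" --pt "0.005 -0.465 0.48 -0.2 0 0 0" --force 60

```text
time: 1.6
tool_pos: [0.5215, 0.0451, 0.2008]
tcp_rot: [0.092, 1.569, -0.098]
wrist_force: [-0.1, 0.9, 0.1]
width: -0.001
```

Call:
jog_arm --pt "0.06 -0.302 -0.126 -0.345 0 0 0" --pt "0.06 -0.302 -0.126 -0.345 0 0 0" --pt "0.06 -0.302 -0.126 -0.345 0 0 0" --pt "0.06 -0.302 -0.126 -0.345 0 0 0" --pt "0.06 -0.302 -0.126 -0.345 0 0 0" --pt "0.06 -0.302 -0.126 -0.345 0 0 0" --pt "0.06 -0.302 -0.126 -0.345 0 0 0" --pt "0.06 -0.302 -0.126 -0.345 0 0 0" --pt "0.06 -0.302 -0.126 -0.345 0 0 0" --pt "0.06 -0.302 -0.126 -0.345 0 0 0"

```text
time: 2.6
tool_pos: [0.3606, -0.2387, 0.1421]
tcp_rot: [-0.179, 1.565, 0.174]
wrist_force: [1.1, -0.3, 0.5]
width: 0.004
```

Run:
```python
from h import *
s=monitor.read_state();im=imaging.read_camera("wrist")
print(np.round(s["tool_pos"],4),np.round(s["q"],3),np.round(s["wrist_force"],2));print(np.round(R.from_rotvec(s["tcp_rot"]).as_matrix(),3))
np.savez("w1.npz",im=im,tool_pos=s["tool_pos"],tcp_rot=s["tcp_rot"])
cv2.imwrite("pics/w1.png",cv2.resize(im,None,fx=1.5,fy=1.5,interpolation=cv2.INTER_CUBIC))
```

```text
[ 0.3606 -0.2387  0.1421] [-0.64  -0.157  2.169 -0.003  1.129 -2.434] [ 1.06 -0.31  0.5 ]
[[-0.001 -0.223  0.975]
 [-0.003  0.975  0.223]
 [-1.    -0.003 -0.001]]
```

View pics/w1.png

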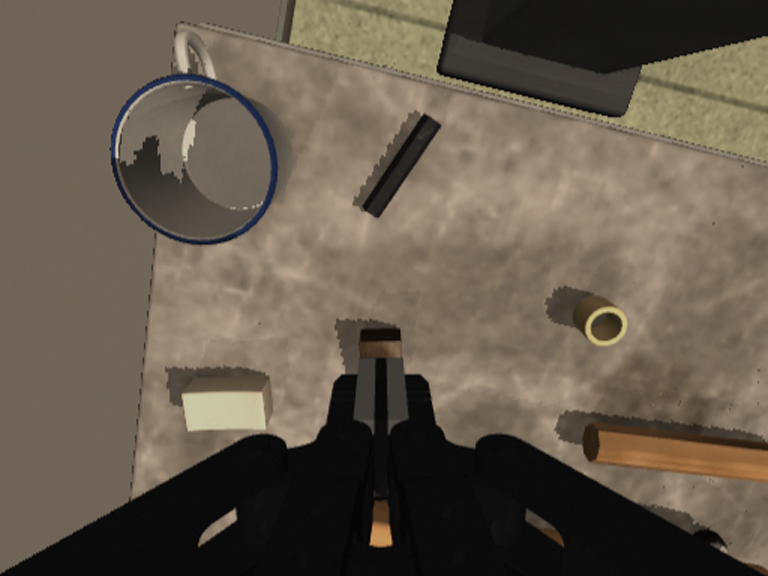

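The wrist view (1.5x scale) looks back past the fingers. The wedge's thick-end face has its bottom edge at (360–401, 328) and its top edge at about y = 343. The nagura is at (227, 403), the ferrule at (605, 325), and the handle's right end at (592, 443).

Run:
```python
from h import *
d=np.load("w1.npz");w=cam("wrist",d)
for p,z in [((360,328),0),((401,328),0),((360,343),.022),((401,343),.022)]: print("wr",np.round(ray(np.array(p)/1.5,z,w),4))
t=cam("top");im=cv2.imread("pics/top0.png");hsv=cv2.cvtColor(im,cv2.COLOR_BGR2HSV)
roi=hsv[190:240,280:330];print("bg",roi[45,5],"wedge",hsv[214,303],"shadow",hsv[222,313])
m=np.zeros(im.shape[:2],np.uint8);m[190:240,280:330]=((roi[...,1]>70)&(roi[...,2]<125)&(roi[...,0]<16))*255
c=max(cv2.findContours(m,0,2)[0],key=cv2.contourArea);r=cv2.minAreaRect(c);b=cv2.boxPoints(r);print("wedge rect",r)
for p in b: print(p,np.round(ray(p,.007 if p[1]<214 else .022,t),4))
# board top by colour
m=((hsv[...,0]>8)&(hsv[...,0]<22)&(hsv[...,1]>90)&(hsv[...,2]>150)).astype(np.uint8)*255
m[:120]=0;m[192:]=0;m[:,:172]=0;m[:,310:]=0
c=max(cv2.findContours(m,0,2)[0],key=cv2.contourArea)
r=cv2.minAreaRect(c);print("board strip",r)
# front top edge: strong brightness change between top and front face
g=im[...,2].astype(int)
for u in (185,210,240,270,295): print(u,g[165:192,u].tolist())
a=cv2.imread("pics/scene0.png")[165:275,225:355];cv2.imwrite("pics/sc_c.png",cv2.resize(a,None,fx=5,fy=5,interpolation=cv2.INTER_CUBIC))
s=monitor.read_state();print(s["wrist_force"],s["time"])
```

```text
wr [ 0.4113 -0.2406  0.    ]
wr [ 0.4053 -0.2143  0.    ]
wr [ 0.412  -0.2395  0.022 ]
wr [ 0.4064 -0.2149  0.022 ]
bg [ 15  56 179] wedge [ 13 100 123] shadow [ 16  53 131]
wedge rect ((304.3216552734375, 213.00636291503906), (30.965770721435547, 8.8587646484375), 61.38954162597656)
[293.0191  201.53502] [ 0.474  -0.1993  0.007 ]
[300.7962  197.29298] [ 0.4839 -0.218   0.007 ]
[315.6242 224.4777] [ 0.4184 -0.2483  0.022 ]
[307.8471  228.71974] [ 0.4089 -0.2301  0.022 ]
board strip ((238.52117919921875, 144.310546875), (31.92067527770996, 120.10318756103516), 87.83892822265625)
185 [89, 132, 202, 227, 228, 233, 238, 240, 240, 240, 239, 239, 239, 240, 240, 240, 240, 239, 233, 228, 213, 163, 144, 156, 161, 162, 163]
210 [212, 232, 234, 233, 236, 239, 240, 239, 234, 229, 231, 236, 240, 240, 241, 240, 238, 235, 232, 215, 162, 129, 123, 122, 122, 126, 145]
240 [237, 240, 240, 240, 240, 239, 235, 233, 234, 237, 240, 241, 240, 240, 240, 240, 239, 234, 213, 162, 135, 133, 132, 130, 130, 144, 174]
270 [239, 236, 234, 235, 237, 238, 239, 239, 240, 240, 240, 240, 240, 240, 240, 239, 231, 204, 156, 126, 119, 119, 120, 133, 160, 171, 172]
295 [239, 240, 240, 240, 240, 240, 240, 240, 240, 240, 240, 240, 240, 240, 239, 232, 207, 157, 135, 136, 137, 136, 146, 172, 181, 179, 178]
[-0.17804796  0.52986279  0.66407765] 2.65
```

View pics/sc_c.png

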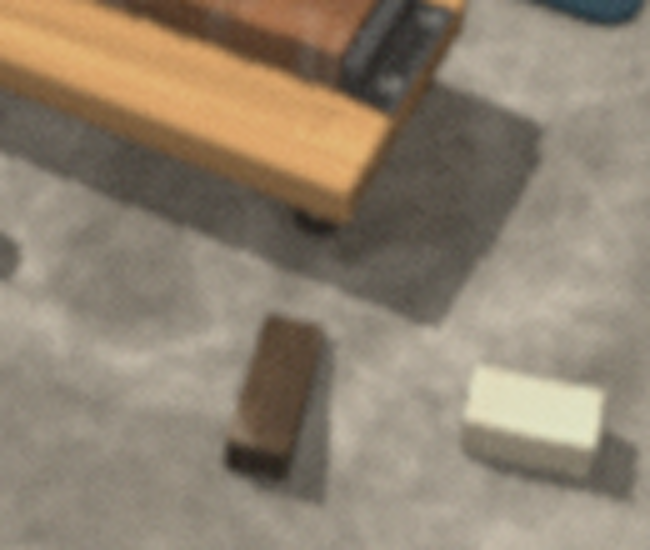

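The scene crop (5x) shows the board's near-right corner, with its top at about (350, 190) and its bottom at (350, 222). The dark short foot peeks out below at (315, 225). The wedge's thin end at about (295, 318) points towards the foot.

Run:
```python
from h import *
t=cam("top");s=cam("scene")
f=lambda x,y:(225+x/5,165+y/5)
print("scene corner top/bot",np.round(ray(f(350,188),.058,s),4),np.round(ray(f(350,222),.034,s),4))
print("scene foot",np.round(ray(f(315,220),.02,s),4),np.round(ray(f(315,234),.012,s),4))
A=ray((185,185.6),.034,t);B=ray((295,181.4),.034,t);C=ray((302,181),.034,t);L=ray((178,186),.034,t)
print("top",A,B,C,L,"yaw deg",np.degrees(np.arctan2(-(A-B)[0],(A-B)[1])), "len",np.linalg.norm(C-L))
yaw=np.arctan2(-(A-B)[0],(A-B)[1]);Rz=np.array([[np.cos(yaw),-np.sin(yaw)],[np.sin(yaw),np.cos(yaw)]])
print("foot from top corner",C[:2]+Rz@[.015,.018])
print("foot from scene corner",ray(f(350,222),.034,s)[:2]+Rz@[.015,.018])
print("thin end scene",np.round(ray(f(295,318),.007,s),4),"thick bottom",np.round(ray(f(255,475),0,s),4))
```

```text
scene corner top/bot [ 0.515  -0.2153  0.058 ] [ 0.5172 -0.2162  0.034 ]
scene foot [ 0.5215 -0.1989  0.02  ] [ 0.5206 -0.1999  0.012 ]
top [0.51105843 0.0509698  0.034     ] [ 0.51734896 -0.20279355  0.034     ] [ 0.5180616  -0.21898511  0.034     ] [0.51034855 0.06707848 0.034     ] yaw deg 1.4200128595965986 len 0.28616755136454114
foot from top corner [ 0.53261093 -0.20061891]
foot from scene corner [ 0.5317515  -0.19786456]
thin end scene [ 0.4804 -0.2108  0.007 ] thick bottom [ 0.4092 -0.2293  0.    ]
```

Call:
jog_arm --pt "0.04 0 0 0 0 0 0" --pt "0.08 0 0 0 0 0 0" --pt "0.11 0 0 0 0 0 0" --pt "0.134 0 0 0 0 0 0" --pt "0.134 0 0 0 0 0 0" --pt "0.134 0 0.01 0 0 0 0" --pt "0.134 0 0.018 0 0 0 0" --pt "0.134 0 0.024 0 0 0 0" --pt "0.134 0 0.026 0 0 0 0" --pt "0.134 0 0.028 0 0 0 0" --pt "0.134 0 0.028 0 0 0 0" --pt "0.134 0 0.028 0 0 0 0"

```text
time: 3.85
tool_pos: [0.3879, -0.2328, 0.0082]
tcp_rot: [-0.18, 1.564, 0.175]
wrist_force: [0.6, 0.0, -0.7]
width: 0.001
```

Run:
```python
from h import *
s=monitor.read_state();im=imaging.read_camera("wrist")
print(np.round(s["tool_pos"],4),np.round(s["wrist_force"],2),np.degrees(np.arctan2(*R.from_rotvec(s["tcp_rot"]).as_matrix()[1::-1,2])))
cv2.imwrite("pics/w2.png",im)
```

```text
[ 0.3879 -0.2328  0.0082] [ 0.62  0.01 -0.66] 12.94443560454792
```

View pics/w2.png

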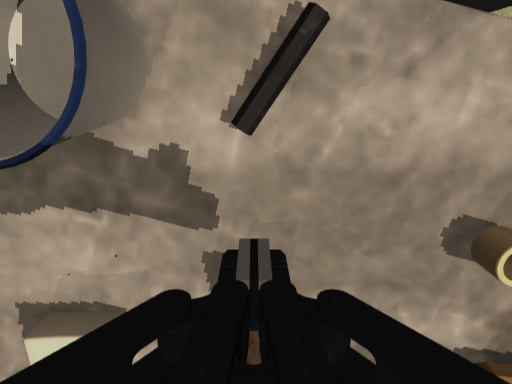

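Call:
jog_arm --pt "0 0 0.003 0 0 0 0" --pt "0 0 0.005 0 0 0 0" --pt "0 0 0.007 0 0 0 0" --pt "0 0 0.009 0 0 0 0" --pt "0 0 0.011 0 0 0 0" --pt "0 0 0.013 0 0 0 0" --pt "0 0 0.015 0 0 0 0" --pt "0 0 0.0175 0 0 0 0" --pt "0 0 0.02 0 0 0 0" --pt "0 0 0.0225 0 0 0 0" --pt "0 0 0.025 0 0 0 0" --pt "0 0 0.0275 0 0 0 0" --pt "0 0 0.03 0 0 0 0" --pt "0 0 0.0325 0 0 0 0" --pt "0 0 0.035 0 0 0 0" --pt "0 0 0.0375 0 0 0 0" --pt "0 0 0.04 0 0 0 0" --pt "0 0 0.042 0 0 0 0" --pt "0 0 0.043 0 0 0 0" --pt "0 0 0.043 0 0 0 0"

```text
time: 5.9
tool_pos: [0.4299, -0.2231, 0.0081]
tcp_rot: [-0.18, 1.564, 0.175]
wrist_force: [-0.5, -0.3, -0.2]
width: 0.003
```

Run:
```python
from h import *
s=monitor.read_state();im=imaging.read_camera("scene")
print(np.round(s["tool_pos"],4),np.round(s["wrist_force"],2))
cv2.imwrite("pics/s2f.png",im);a=im[145:265,215:345];cv2.imwrite("pics/s2.png",cv2.resize(a,None,fx=5,fy=4.9,interpolation=cv2.INTER_CUBIC))
```

```text
[ 0.4299 -0.2231  0.0081] [-0.48 -0.25 -0.21]
```

View pics/s2.png

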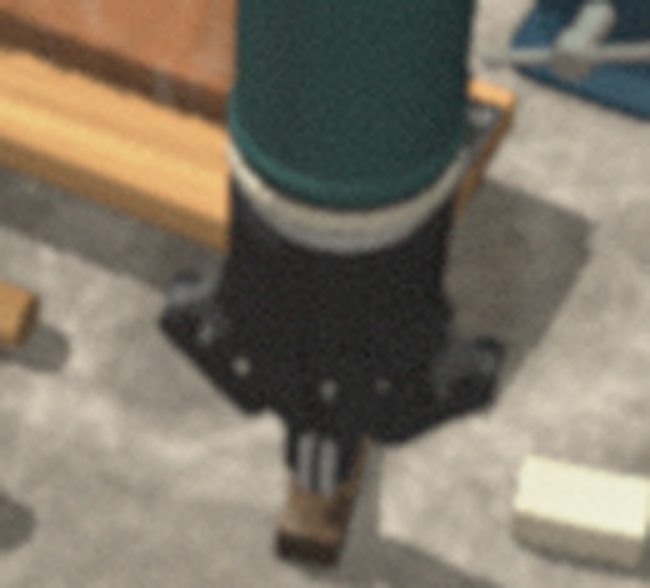

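This scene crop shows the wedge's thick end still at about full-frame (277, 259), so it hasn't moved. The fingertips appear over it at about (279, 245). I'm checking where the tip really is.

Run:
```python
from h import *
s=monitor.read_state();c=cam("scene")
print(np.round(s["tool_pos"],4),np.round(s["q"],4),np.round(s["wrist_force"],2))
print("proj tcp",proj(s["tool_pos"],c), "thick end orig",proj([.408,-.2275,0],c))
for z in (0,.008,.02,.03,.04): print(z,np.round(ray((279,244.6),z,c),4))
```

```text
[ 0.4297 -0.2231  0.0081] [-0.5278  0.123   2.1794 -0.0045  0.8382 -2.3215] [-0.57 -0.26  0.74]
proj tcp [278.13296867 248.79891632] thick end orig [274.90512645 260.06301748]
0 [ 0.4444 -0.218   0.    ]
0.008 [ 0.4395 -0.2201  0.008 ]
0.02 [ 0.4321 -0.2232  0.02  ]
0.03 [ 0.4259 -0.2259  0.03  ]
0.04 [ 0.4198 -0.2285  0.04  ]
```

Run:
```python
from h import *
s=monitor.read_state();w=imaging.read_camera("wrist");t=imaging.read_camera("top")
print(np.round(s["tool_pos"],4),np.round(s["wrist_force"],2))
cv2.imwrite("pics/w3f.png",w);cv2.imwrite("pics/t3f.png",t)
a=cv2.resize(w[150:290,180:340],None,fx=2.5,fy=2.5,interpolation=cv2.INTER_CUBIC)
b=cv2.resize(t[160:253,255:361],None,fx=3.78,fy=3.78,interpolation=cv2.INTER_CUBIC)
h=min(a.shape[0],b.shape[0]);cv2.imwrite("pics/m3.png",np.hstack([a[:h],b[:h]])[:600,:800])
```

```text
[ 0.4297 -0.2231  0.0081] [-0.57 -0.26  0.74]
```

View pics/m3.png

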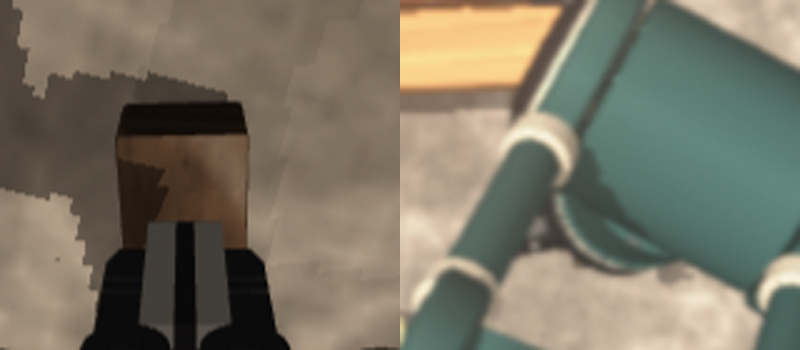

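The wrist crop puts the wedge's thick end about 22 mm behind the TCP, unmoved. So the fingertips passed above it, and the real tips sit well short of the reported TCP. I'll back off and probe the bench gently to find the real tip height.

Call:
jog_arm --pt "-0.012 0 0 0 0 0 0" --pt "-0.02 0 0 0 0 0 0" --pt "-0.02 0 -0.02 0 0 0 0" --pt "-0.02 0 -0.04 0 0 0 0" --pt "-0.02 0 -0.05 0 0 0 0" --pt "-0.02 0 -0.05 0 0 0 0" --pt "-0.008 0 -0.05 0 0 0 0" --pt "0 0 -0.05 0 0 0 0" --pt "0.003 0 -0.05 0 0 0 0" --pt "0.005 0 -0.05 0 0 0 0" --pt "0.005 0 -0.05 0 0 0 0"

```text
time: 7.15
tool_pos: [0.3807, -0.234, 0.0025]
tcp_rot: [-0.179, 1.566, 0.176]
wrist_force: [-0.8, -0.1, -0.5]
width: 0.002
```

Run:
```python
from h import *
s=monitor.read_state();w=imaging.read_camera("wrist");c=imaging.read_camera("scene")
print(np.round(s["tool_pos"],4),np.round(s["wrist_force"],2),s["width"])
cv2.imwrite("pics/w4f.png",w);cv2.imwrite("pics/s4f.png",c)
a=cv2.resize(w[170:310,170:330],None,fx=2.5,fy=2.5,interpolation=cv2.INTER_CUBIC)
b=cv2.resize(c[190:290,220:334],None,fx=3.5,fy=3.5,interpolation=cv2.INTER_CUBIC)
cv2.imwrite("pics/m4.png",np.hstack([a,b]))
```

```text
[ 0.3807 -0.234   0.0025] [-0.79 -0.05 -0.48] 0.00197115441264381
```

View pics/m4.png

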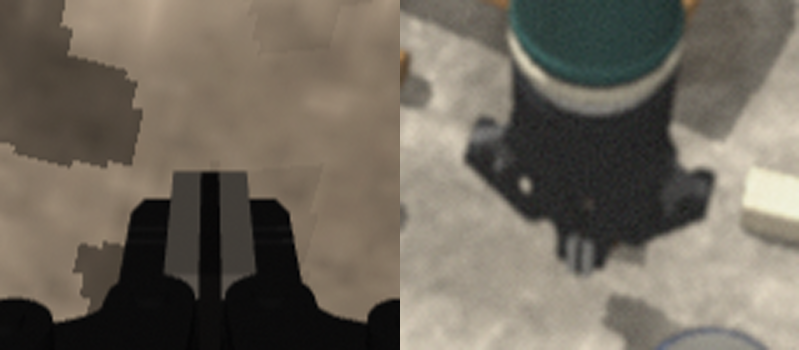

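The tips end at scene pixel (272, 268), and their shadow is detached from them, so they're still clear of the bench. I'll probe downwards.

Call:
jog_arm --pt "0.001 0 0 0 0 0 0" --pt "0.002 0 0 0 0 0 0" --pt "0.003 0 0 0 0 0 0" --pt "0.004 0 0 0 0 0 0" --pt "0.004 0 0 0 0 0 0"

```text
time: 7.75
tool_pos: [0.3809, -0.2342, -0.0011]
tcp_rot: [-0.18, 1.565, 0.175]
wrist_force: [-0.2, 0.2, -0.1]
width: -0.001
```

Call:
jog_arm --pt "0.001 0 0 0 0 0 0" --pt "0.002 0 0 0 0 0 0" --pt "0.003 0 0 0 0 0 0" --pt "0.003 0 0 0 0 0 0"

```text
time: 8.15
tool_pos: [0.3808, -0.2342, -0.0043]
tcp_rot: [-0.18, 1.565, 0.175]
wrist_force: [0.3, -0.3, 0.0]
width: -0.001
```

Call:
jog_arm --pt "0.001 0 0 0 0 0 0" --pt "0.002 0 0 0 0 0 0" --pt "0.003 0 0 0 0 0 0" --pt "0.003 0 0 0 0 0 0"

```text
time: 8.55
tool_pos: [0.3806, -0.2341, -0.0074]
tcp_rot: [-0.179, 1.565, 0.175]
wrist_force: [0.7, 0.4, -0.5]
width: 0.001
```

Call:
jog_arm --pt "0.001 0 0 0 0 0 0" --pt "0.002 0 0 0 0 0 0" --pt "0.003 0 0 0 0 0 0" --pt "0.003 0 0 0 0 0 0"

```text
time: 8.95
tool_pos: [0.3805, -0.234, -0.0106]
tcp_rot: [-0.179, 1.566, 0.176]
wrist_force: [-0.1, -0.1, 0.7]
width: 0.001
```

Call:
jog_arm --pt "0.001 0 0 0 0 0 0" --pt "0.002 0 0 0 0 0 0" --pt "0.002 0 0 0 0 0 0"

```text
time: 9.25
tool_pos: [0.3804, -0.2339, -0.0128]
tcp_rot: [-0.179, 1.566, 0.176]
wrist_force: [0.7, 1.0, -0.3]
width: -0.002
```

Call:
jog_arm --pt "0.001 0 0 0 0 0 0" --pt "0.002 0 0 0 0 0 0" --pt "0.002 0 0 0 0 0 0"

```text
time: 9.55
tool_pos: [0.3802, -0.2338, -0.0149]
tcp_rot: [-0.179, 1.566, 0.176]
wrist_force: [-0.1, -0.2, -0.1]
width: 0.003
```

Call:
jog_arm --pt "0.001 0 0 0 0 0 0" --pt "0.002 0 0 0 0 0 0" --pt "0.002 0 0 0 0 0 0"

```text
time: 9.85
tool_pos: [0.38, -0.2337, -0.0171]
tcp_rot: [-0.179, 1.567, 0.176]
wrist_force: [-0.2, -0.2, -0.4]
width: 0.001
```

Call:
jog_arm --pt "0.001 0 0 0 0 0 0" --pt "0.002 0 0 0 0 0 0" --pt "0.002 0 0 0 0 0 0"

```text
time: 10.15
tool_pos: [0.3799, -0.2336, -0.0193]
tcp_rot: [-0.179, 1.567, 0.176]
wrist_force: [-0.8, 0.2, 0.4]
width: 0.002
```

Run:
```python
from h import *
c=cam("scene");w=imaging.camera_params("wrist")
h=np.array([.975,.223]);tcp=np.array([.3807,-.234,.0025])
for ww in (0,.004,.008,.011):
    # scene: intersect ray with vertical plane at along = -ww
    P=[ray((272,267.7),z,c) for z in (0,.05)]
    a=[(p[:2]-tcp[:2])@h for p in P]; k=(-ww-a[0])/(a[1]-a[0]); p=P[0]+k*(P[1]-P[0])
    X=2.066*(.078-ww)
    print(ww,"tip z offset scene",round(p[2]-.0025,4),"wrist",round(.1678-X,4),p)
s=monitor.read_state();im=imaging.read_camera("scene");cv2.imwrite("pics/s5f.png",im);print(s["tool_pos"])
```

```text
0 tip z offset scene 0.0144 wrist 0.0067 [ 0.38085465 -0.23467614  0.01692281]
0.004 tip z offset scene 0.0213 wrist 0.0149 [ 0.377141   -0.23637656  0.02383149]
0.008 tip z offset scene 0.0282 wrist 0.0232 [ 0.37342735 -0.23807698  0.03074017]
0.011 tip z offset scene 0.0334 wrist 0.0294 [ 0.37064212 -0.2393523   0.03592169]
[ 0.37991634 -0.23363785 -0.01929496]
```

The image geometry puts the true tips about 30 mm behind the reported TCP, so they're now about 11 mm above the bench, which is a good pushing height. I'll lean the tool back 0.3 rad for clearance to the board, then push.

Call:
jog_arm --pt "0 0 0 0 -0.1 0 0" --pt "0 0 0.002 0 -0.2 0 0" --pt "0 0 0.005 0 -0.3 0 0" --pt "0 0 0.01 0 -0.3 0 0" --pt "0 0 0.014 0 -0.3 0 0" --pt "0 0 0.018 0 -0.3 0 0" --pt "0 0 0.02 0 -0.3 0 0" --pt "0 0 0.022 0 -0.3 0 0" --pt "0 0 0.024 0 -0.3 0 0" --pt "0 0 0.026 0 -0.3 0 0" --pt "0 0 0.028 0 -0.3 0 0" --pt "0 0 0.03 0 -0.3 0 0" --pt "0 0 0.033 0 -0.3 0 0" --pt "0 0 0.036 0 -0.3 0 0" --pt "0 0 0.039 0 -0.3 0 0" --pt "0 0 0.042 0 -0.3 0 0" --pt "0 0 0.045 0 -0.3 0 0" --pt "0 0 0.048 0 -0.3 0 0" --pt "0 0 0.05 0 -0.3 0 0" --pt "0 0 0.05 0 -0.3 0 0"

```text
time: 12.2
tool_pos: [0.4439, -0.1999, -0.0083]
tcp_rot: [-0.154, 1.323, 0.136]
wrist_force: [0.8, 0.1, 0.2]
width: 0.002
```

```bash
cat >> h.py <<'E'
def look(n="scene",k=6):
    F=[]
    for i in range(k): F.append(monitor.read_state()["wrist_force"]); im=imaging.read_camera(n)
    s=monitor.read_state();r=R.from_rotvec(s["tcp_rot"]).as_matrix()
    print("t",round(s["time"],2),"pos",np.round(s["tool_pos"],4),"F",np.round(np.mean(F,0),2),"+-",np.round(np.std(F,0),2),"q",np.round(s["q"],2))
    return s,r,im
E
python3 - <<'E'
from h import *
s,r,im=look("wrist",2);cv2.imwrite("pics/w6f.png",im);print(np.round(r,3))
c=imaging.read_camera("scene");cv2.imwrite("pics/s6f.png",c)
a=cv2.resize(im[150:310,170:330],None,fx=2.5,fy=2.5,interpolation=cv2.INTER_CUBIC)
b=cv2.resize(c[160:260,220:320],None,fx=4,fy=4,interpolation=cv2.INTER_CUBIC)
cv2.imwrite("pics/m6.png",np.hstack([a,b]))
E
```

```text
t 12.3 pos [ 0.4436 -0.1998 -0.0084] F [ 0.44  0.27 -0.39] +- [0.34 0.13 0.63] q [-0.58  0.03  2.34  0.26  0.58 -2.55]
[[ 0.24  -0.186  0.953]
 [ 0.011  0.982  0.189]
 [-0.971 -0.035  0.238]]
```

View pics/m6.png

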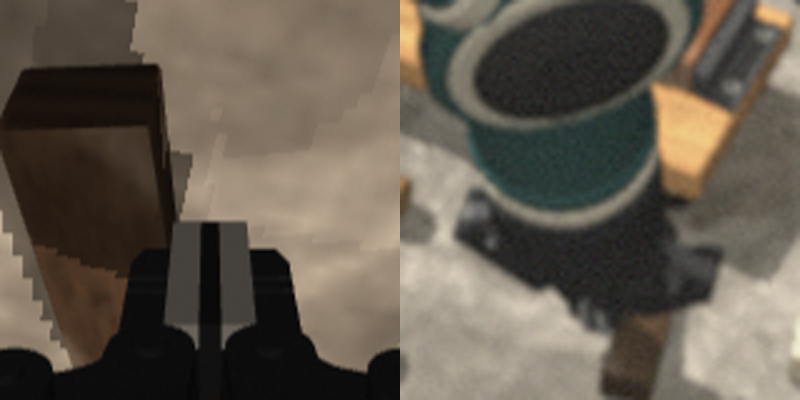

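The wrist crop shows the wedge to one side of the fingers. The tilt drove joint 6 to its limit (-2.55), so the tool drifted about 20 mm left. I'll rise, straighten and make the half turn about the finger axis, which puts joint 6 mid-range.

```bash
cat >> h.py <<'E'
def to(pos,psi,lean,half=True):
    """shift and turn to TCP pos, push heading psi (deg), body leaning back by lean (rad)"""
    s=monitor.read_state();r=R.from_rotvec(s["tcp_rot"]).as_matrix()
    a=np.radians(psi);h=np.array([np.cos(a),np.sin(a),0]);u=np.array([0,0,1.])
    x=np.sin(lean)*h-np.cos(lean)*u; z=np.cos(lean)*h+np.sin(lean)*u
    if half: z=-z
    T=np.c_[x,np.cross(z,x),z]
    print("shift",np.round(r.T@(np.array(pos)-s["tool_pos"]),4),"turn",np.round(R.from_matrix(r.T@T).as_rotvec(),3))
E
python3 - <<'E'
from h import *
to([.36,-.2385,.10],13,0,False)
to([.44,-.21,.08],13,0,False)
E
```

```text
shift [-0.1257 -0.0262 -0.0611] turn [-0.035  0.239  0.039]
shift [-0.0867 -0.0124  0.0157] turn [-0.035  0.239  0.039]
```

Call:
jog_arm --pt "-0.03 0 0.005 0 0 0 0" --pt "-0.07 0 0.01 0 0 0 0" --pt "-0.126 -0.026 -0.061 -0.035 0.1 0.039 0" --pt "-0.126 -0.026 -0.061 -0.035 0.239 0.039 0" --pt "-0.126 -0.026 -0.061 -0.035 0.239 0.039 0" --pt "-0.126 -0.026 -0.061 -0.035 0.239 0.039 0" --pt "-0.126 -0.026 -0.061 -0.035 0.239 0.039 0"

```text
time: 13.05
tool_pos: [0.3595, -0.237, 0.0989]
tcp_rot: [-0.177, 1.563, 0.18]
wrist_force: [0.2, -0.1, -0.1]
width: -0.0
```

Call:
jog_arm --pt "0 0 0 0.15 0 0 0" --pt "0 0 0 0.3 0 0 0" --pt "0 0 0 0.45 0 0 0" --pt "0 0 0 0.6 0 0 0" --pt "0 0 0 0.75 0 0 0" --pt "0 0 0 0.9 0 0 0" --pt "0 0 0 1.05 0 0 0" --pt "0 0 0 1.2 0 0 0" --pt "0 0 0 1.35 0 0 0" --pt "0 0 0 1.5 0 0 0" --pt "0 0 0 1.65 0 0 0" --pt "0 0 0 1.8 0 0 0" --pt "0 0 0 1.95 0 0 0" --pt "0 0 0 2.1 0 0 0" --pt "0 0 0 2.25 0 0 0" --pt "0 0 0 2.4 0 0 0" --pt "0 0 0 2.55 0 0 0" --pt "0 0 0 2.7 0 0 0" --pt "0 0 0 2.85 0 0 0" --pt "0 0 0 3.0 0 0 0"

```text
time: 15.05
tool_pos: [0.3587, -0.2354, 0.0971]
tcp_rot: [2.025, 0.376, -2.026]
wrist_force: [0.8, -0.6, 0.0]
width: 0.0
```

Run:
```python
from h import *
s,r,im=look("wrist",1)
cv2.imwrite("pics/w7f.png",im);np.savez("w7.npz",im=im,tool_pos=s["tool_pos"],tcp_rot=s["tcp_rot"])
c=imaging.read_camera("scene");cv2.imwrite("pics/s7f.png",c)
a=cv2.resize(im,None,fx=1,fy=1);b=cv2.resize(c[165:293,225:321],None,fx=3,fy=3,interpolation=cv2.INTER_CUBIC)
cv2.imwrite("pics/m7.png",np.hstack([a,b]));print(np.round(r,3))
```

```text
t 15.1 pos [ 0.3586 -0.2355  0.0972] F [ 0.8  -0.61  0.03] +- [0. 0. 0.] q [-0.64 -0.11  2.22  0.    1.04  0.57]
[[-0.001  0.35  -0.937]
 [ 0.004 -0.937 -0.35 ]
 [-1.    -0.005 -0.   ]]
```

View pics/m7.png

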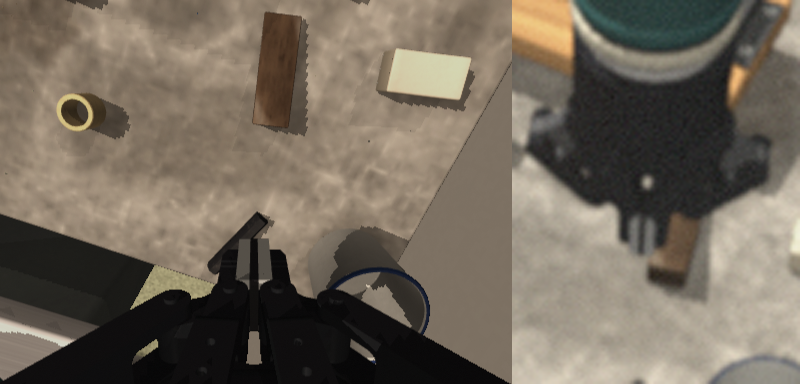

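The wrist view shows the wedge top with its thin end at (265, 12)–(301, 15) and its thick end at (252, 124)–(288, 127). The nagura and ferrule are undisturbed. Next I'll compute the wedge pose.

```bash
cat >> h.py <<'E'
def wedge(im,s,zs=(.007,.022),box=None):
    hsv=cv2.cvtColor(im,cv2.COLOR_BGR2HSV);m=((hsv[...,1]>95)&(hsv[...,2]<135)&(hsv[...,0]<18)).astype(np.uint8)*255
    m[220:]=0
    if box: q=np.zeros_like(m);q[box[1]:box[3],box[0]:box[2]]=1;m*=q
    m=cv2.morphologyEx(m,cv2.MORPH_OPEN,np.ones((5,5)))
    c=max(cv2.findContours(m,0,2)[0],key=cv2.contourArea);b=cv2.boxPoints(cv2.minAreaRect(c));b=b[np.argsort(b[:,1])]
    print("px",np.round(b).tolist(),cv2.contourArea(c));w=cam("wrist",s)
    thin=(ray(b[0],zs[0],w)+ray(b[1],zs[0],w))/2;thick=(ray(b[2],zs[1],w)+ray(b[3],zs[1],w))/2
    d=(thin-thick)[:2];print("thin",np.round(thin,4),"thick",np.round(thick,4),"len",np.linalg.norm(d),"head",np.degrees(np.arctan2(d[1],d[0])))
E
python3 - <<'E'
from h import *
d=np.load("w7.npz");im=d["im"];w=cam("wrist",d)
for p,z in [((265,12),.007),((301,15),.007),((252,124),.022),((288,127),.022)]: print(np.round(ray(p,z,w),4))
wedge(im,d)
E
```

```text
[ 0.4769 -0.1984  0.007 ]
[ 0.4838 -0.2222  0.007 ]
[ 0.4044 -0.216   0.022 ]
[ 0.4114 -0.2407  0.022 ]
px [[264.0, 12.0], [301.0, 16.0], [252.0, 124.0], [288.0, 128.0]] 3785.5
thin [ 0.48   -0.2103  0.007 ] thick [ 0.4078 -0.2284  0.022 ] len 0.0744334859963482 head 14.095156899057923
```

Run:
```python
from h import *
to([.378,-.235,.04],13.6,.3)
to([.378,-.235,-.02],13.6,.3)
```

```text
shift [ 0.0573  0.0066 -0.0182] turn [0.13  0.299 0.024]
shift [ 0.1173  0.0069 -0.0182] turn [0.13  0.299 0.024]
```

Call:
jog_arm --pt "0.025 0.0066 -0.009 0.06 0.14 0.012 0" --pt "0.0573 0.0066 -0.0182 0.13 0.27 0.024 0" --pt "0.0573 0.0066 -0.0182 0.13 0.299 0.024 0" --pt "0.08 0.0067 -0.0182 0.13 0.299 0.024 0" --pt "0.1 0.0068 -0.0182 0.13 0.299 0.024 0" --pt "0.112 0.0069 -0.0182 0.13 0.299 0.024 0" --pt "0.1173 0.0069 -0.0182 0.13 0.299 0.024 0" --pt "0.1173 0.0069 -0.0182 0.13 0.299 0.024 0" --pt "0.1173 0.0069 -0.0182 0.13 0.299 0.024 0"

```text
time: 16.05
tool_pos: [0.3784, -0.2352, -0.0198]
tcp_rot: [2.403, 0.287, -1.772]
wrist_force: [0.4, -0.1, 0.3]
width: 0.004
```

Run:
```python
from h import *
s,r,im=look("wrist",2);print(np.round(r,3));cv2.imwrite("pics/w8f.png",im);wedge(im,s,box=(150,0,370,190))
```

```text
t 16.15 pos [ 0.3786 -0.2355 -0.0194] F [0.24 0.08 0.29] +- [0.16 0.14 0.01] q [-0.83  0.01  2.42  0.46  0.62  0.14]
[[ 0.288  0.236 -0.928]
 [ 0.068 -0.972 -0.226]
 [-0.955  0.001 -0.296]]
px [[281.0, 13.0], [222.0, 14.0], [285.0, 175.0], [226.0, 176.0]] 8771.0
thin [ 0.4798 -0.2091  0.007 ] thick [ 0.407  -0.2288  0.022 ] len 0.07538562625570581 head 15.115171402789825
```

Call:
jog_arm --pt "0.0018 0 -0.0057 0 0 0 0" --pt "0.0035 0 -0.0115 0 0 0 0" --pt "0.005 0 -0.0162 0 0 0 0" --pt "0.0062 0 -0.0201 0 0 0 0" --pt "0.0071 0 -0.0229 0 0 0 0" --pt "0.0077 0 -0.0248 0 0 0 0" --pt "0.0083 0 -0.0267 0 0 0 0" --pt "0.0089 0 -0.0287 0 0 0 0" --pt "0.0098 0 -0.0315 0 0 0 0" --pt "0.0106 0 -0.0344 0 0 0 0" --pt "0.0115 0 -0.0372 0 0 0 0" --pt "0.0124 0 -0.0401 0 0 0 0" --pt "0.0133 0 -0.043 0 0 0 0" --pt "0.0142 0 -0.0458 0 0 0 0" --pt "0.0151 0 -0.0487 0 0 0 0" --pt "0.016 0 -0.0516 0 0 0 0" --pt "0.0168 0 -0.0544 0 0 0 0" --pt "0.0174 0 -0.0563 0 0 0 0" --pt "0.0177 0 -0.0573 0 0 0 0" --pt "0.0177 0 -0.0573 0 0 0 0"

```text
time: 18.15
tool_pos: [0.437, -0.2213, -0.0194]
tcp_rot: [2.404, 0.286, -1.771]
wrist_force: [-0.1, 0.4, 0.1]
width: 0.003
```

Run:
```python
from h import *
s,r,im=look("wrist",3);print(np.round(r,3));cv2.imwrite("pics/w9f.png",im);wedge(im,s,box=(150,0,370,230))
```

```text
t 18.3 pos [ 0.4369 -0.2213 -0.0194] F [ 0.06 -0.2  -0.04] +- [0.12 0.44 0.23] q [-0.7   0.07  2.35  0.44  0.59  0.27]
[[ 0.288  0.236 -0.928]
 [ 0.068 -0.972 -0.225]
 [-0.955  0.001 -0.296]]
px [[225.0, 75.0], [285.0, 75.0], [285.0, 219.0], [225.0, 219.0]] 8020.0
thin [ 0.511  -0.2033  0.007 ] thick [ 0.4476 -0.2186  0.022 ] len 0.06524969404594688 head 13.52700144410245
```

Call:
jog_arm --pt "0.0006 0 -0.0019 0 0 0 0" --pt "0.0012 0 -0.0038 0 0 0 0" --pt "0.0018 0 -0.0057 0 0 0 0" --pt "0.0024 0 -0.0076 0 0 0 0" --pt "0.003 0 -0.0096 0 0 0 0" --pt "0.0035 0 -0.0115 0 0 0 0" --pt "0.0041 0 -0.0134 0 0 0 0" --pt "0.0047 0 -0.0153 0 0 0 0" --pt "0.0053 0 -0.0172 0 0 0 0" --pt "0.0059 0 -0.0191 0 0 0 0" --pt "0.0059 0 -0.0191 0 0 0 0"

```text
time: 19.4
tool_pos: [0.4566, -0.2166, -0.0193]
tcp_rot: [2.404, 0.286, -1.771]
wrist_force: [-0.6, 0.0, 0.2]
width: -0.001
```

```bash
cat >> h.py <<'E'
def brd(im):
    """board top right edge / front edge markers for motion check: centroid of yellow mask"""
    hsv=cv2.cvtColor(im,cv2.COLOR_BGR2HSV);m=((hsv[...,0]>10)&(hsv[...,0]<22)&(hsv[...,1]>110)&(hsv[...,2]>170))
    v,u=np.nonzero(m);print("yellow n",len(u),"cent",round(u.mean(),2),round(v.mean(),2))
E
python3 - <<'E'
from h import *
s,r,im=look("wrist",5);cv2.imwrite("pics/w10f.png",im);wedge(im,s,box=(150,0,370,230))
c=imaging.read_camera("scene");cv2.imwrite("pics/s10f.png",c)
E
```

```text
t 19.65 pos [ 0.4562 -0.2166 -0.0194] F [-0.41  0.03 -0.11] +- [0.3  0.06 0.33] q [-0.67  0.1   2.32  0.44  0.58  0.32]
px [[150.0, 62.0], [294.0, 70.0], [141.0, 213.0], [285.0, 222.0]] 8983.5
thin [ 0.5308 -0.1829  0.007 ] thick [ 0.4633 -0.1965  0.022 ] len 0.0688423892709209 head 11.428405293401042
```

Call:
jog_arm --pt "0.0003 0 -0.001 0 0 0 0" --pt "0.0006 0 -0.0019 0 0 0 0" --pt "0.0009 0 -0.0029 0 0 0 0" --pt "0.0012 0 -0.0038 0 0 0 0" --pt "0.0012 0 -0.0038 0 0 0 0"

```text
time: 20.2
tool_pos: [0.4603, -0.2157, -0.0194]
tcp_rot: [2.404, 0.286, -1.772]
wrist_force: [-0.5, 1.5, 0.1]
width: 0.0
```

```bash
python3 -c "
from h import *
look('wrist',5)"
```

```text
t 20.45 pos [ 0.4601 -0.2157 -0.0194] F [0.2  0.17 0.06] +- [0.37 0.68 0.73] q [-0.66  0.1   2.31  0.44  0.58  0.33]
```

Call:
jog_arm --pt "0.0003 0 -0.001 0 0 0 0" --pt "0.0006 0 -0.0019 0 0 0 0" --pt "0.0009 0 -0.0029 0 0 0 0" --pt "0.0009 0 -0.0029 0 0 0 0"

```text
time: 20.85
tool_pos: [0.4632, -0.215, -0.0194]
tcp_rot: [2.404, 0.286, -1.771]
wrist_force: [-0.7, 0.3, -0.3]
width: 0.003
```

```bash
python3 -c "
from h import *
look('wrist',5)"
```

```text
t 21.1 pos [ 0.4631 -0.215  -0.0194] F [-0.06 -0.01  0.06] +- [0.41 0.4  0.49] q [-0.65  0.11  2.31  0.43  0.58  0.33]
```

Call:
jog_arm --pt "0.0003 0 -0.001 0 0 0 0" --pt "0.0006 0 -0.0019 0 0 0 0" --pt "0.0006 0 -0.0019 0 0 0 0"

```text
time: 21.4
tool_pos: [0.4651, -0.2145, -0.0194]
tcp_rot: [2.404, 0.286, -1.772]
wrist_force: [-0.4, -0.0, 0.3]
width: 0.002
```

```bash
python3 -c "
from h import *
look('wrist',5)"
```

```text
t 21.65 pos [ 0.465  -0.2145 -0.0194] F [ 0.13  0.02 -0.24] +- [0.65 0.37 0.45] q [-0.65  0.11  2.31  0.43  0.58  0.34]
```

Call:
jog_arm --pt "0.0003 0 -0.001 0 0 0 0" --pt "0.0006 0 -0.0019 0 0 0 0" --pt "0.0006 0 -0.0019 0 0 0 0"

```text
time: 21.95
tool_pos: [0.4671, -0.2141, -0.0194]
tcp_rot: [2.404, 0.286, -1.771]
wrist_force: [-0.8, 0.2, 0.6]
width: -0.005
```

```bash
python3 -c "
from h import *
look('wrist',5)"
```

```text
t 22.2 pos [ 0.4669 -0.214  -0.0194] F [-0.27  0.04  0.02] +- [0.5 0.3 0.5] q [-0.65  0.11  2.3   0.43  0.57  0.34]
```

Call:
jog_arm --pt "0.0003 0 -0.001 0 0 0 0" --pt "0.0006 0 -0.0019 0 0 0 0" --pt "0.0006 0 -0.0019 0 0 0 0"

```text
time: 22.5
tool_pos: [0.469, -0.2136, -0.0194]
tcp_rot: [2.404, 0.286, -1.771]
wrist_force: [-0.4, -0.2, 1.0]
width: 0.0
```

```bash
python3 -c "
from h import *
s,r,im=look('wrist',5);cv2.imwrite('pics/w11f.png',im)"
```

```text
t 22.75 pos [ 0.4689 -0.2136 -0.0194] F [-0.05  0.17  0.08] +- [0.53 0.34 0.6 ] q [-0.64  0.11  2.3   0.43  0.57  0.34]
```

Call:
jog_arm --pt "0.0003 0 -0.001 0 0 0 0" --pt "0.0006 0 -0.0019 0 0 0 0" --pt "0.0006 0 -0.0019 0 0 0 0"

```text
time: 23.05
tool_pos: [0.471, -0.2131, -0.0194]
tcp_rot: [2.404, 0.286, -1.771]
wrist_force: [-0.3, -0.3, 0.3]
width: 0.003
```

```bash
python3 -c "
from h import *
s,r,im=look('wrist',5);cv2.imwrite('pics/w12f.png',im)"
```

```text
t 23.3 pos [ 0.4709 -0.2131 -0.0194] F [ 0.06  0.26 -0.01] +- [0.51 0.44 0.42] q [-0.64  0.12  2.3   0.43  0.57  0.35]
```

Call:
jog_arm --pt "0.0003 0 -0.001 0 0 0 0" --pt "0.0006 0 -0.0019 0 0 0 0" --pt "0.0006 0 -0.0019 0 0 0 0"

```text
time: 23.6
tool_pos: [0.4729, -0.2126, -0.0194]
tcp_rot: [2.404, 0.286, -1.771]
wrist_force: [0.5, -0.1, -1.2]
width: 0.004
```

```bash
python3 -c "
from h import *
s,r,im=look('wrist',5);cv2.imwrite('pics/w13f.png',im)
g=lambda n:cv2.imread(f'pics/{n}.png')
t=g('w10f')[180:245,205:305]
for n in ('w9f','w11f','w12f','w13f'):
    m=cv2.matchTemplate(g(n)[170:255,195:315],t,cv2.TM_CCOEFF_NORMED);print(n,cv2.minMaxLoc(m)[1::2],np.abs(g(n)[180:245,205:305].astype(int)-t).mean())
for v in range(150,245,5): print(v,im[v,255],im[v,235],im[v,210],im[v,300])
"
```

```text
t 23.85 pos [ 0.4728 -0.2126 -0.0194] F [-0.05 -0.31 -0.01] +- [0.35 0.34 0.64] q [-0.63  0.12  2.3   0.43  0.57  0.35]
w9f (0.9577927589416504, (10, 10)) 7.0774358974358975
w11f (0.9757193326950073, (11, 11)) 5.932871794871795
w12f (0.9770029187202454, (11, 11)) 6.34574358974359
w13f (0.9786249399185181, (11, 11)) 6.60974358974359
150 [20 28 39] [20 28 39] [65 76 87] [69 80 92]
155 [20 28 39] [19 27 38] [67 79 89] [70 83 94]
160 [19 27 38] [37 54 76] [116 135 152] [70 83 93]
165 [33 48 67] [37 53 75] [115 134 150] [67 78 89]
170 [32 46 67] [35 52 72] [113 133 149] [65 76 86]
175 [33 49 70] [35 50 73] [110 129 146] [66 78 88]
180 [35 50 70] [35 51 72] [110 129 146] [69 81 92]
185 [32 47 66] [35 52 73] [113 133 149] [70 82 93]
190 [35 51 72] [41 58 82] [119 140 157] [69 81 92]
195 [36 52 74] [47 67 91] [126 147 164] [65 76 87]
200 [36 52 75] [51 71 95] [118 138 154] [63 75 86]
205 [37 54 75] [54 73 97] [116 136 152] [63 75 85]
210 [35 52 75] [ 66  85 108] [113 133 149] [64 76 85]
215 [38 56 79] [ 71  91 114] [112 130 147] [64 74 85]
220 [37 55 78] [ 77  96 119] [109 128 143] [61 71 82]
225 [34 49 70] [ 79  99 123] [110 128 143] [61 71 81]
230 [43 61 85] [ 77  99 122] [112 131 147] [61 71 81]
235 [ 54  76 101] [ 76  99 122] [118 138 155] [65 77 87]
240 [36 50 67] [58 74 93] [119 139 155] [65 77 86]
```

Call:
jog_arm --pt "0.0003 0 -0.001 0 0 0 0" --pt "0.0006 0 -0.0019 0 0 0 0" --pt "0.0006 0 -0.0019 0 0 0 0"

```text
time: 24.15
tool_pos: [0.4749, -0.2122, -0.0194]
tcp_rot: [2.404, 0.286, -1.771]
wrist_force: [0.3, 0.2, 0.2]
width: -0.003
```

```bash
python3 -c "
from h import *
s,r,im=look('wrist',5);cv2.imwrite('pics/w14f.png',im)"
```

```text
t 24.4 pos [ 0.4747 -0.2121 -0.0194] F [-0.15 -0.07 -0.27] +- [0.49 0.38 0.27] q [-0.63  0.12  2.29  0.43  0.57  0.36]
```

Call:
jog_arm --pt "0.0003 0 -0.001 0 0 0 0" --pt "0.0006 0 -0.0019 0 0 0 0" --pt "0.0006 0 -0.0019 0 0 0 0"

```text
time: 24.7
tool_pos: [0.4768, -0.2117, -0.0194]
tcp_rot: [2.404, 0.286, -1.771]
wrist_force: [0.1, -0.5, 0.6]
width: -0.001
```

```bash
python3 -c "
from h import *
s,r,im=look('wrist',5);cv2.imwrite('pics/w15f.png',im)"
```

```text
t 24.95 pos [ 0.4767 -0.2117 -0.0194] F [-0.08 -0.2   0.23] +- [0.28 0.24 0.39] q [-0.63  0.12  2.29  0.43  0.57  0.36]
```

Call:
jog_arm --pt "0.0003 0 -0.001 0 0 0 0" --pt "0.0006 0 -0.0019 0 0 0 0" --pt "0.0006 0 -0.0019 0 0 0 0"

```text
time: 25.25
tool_pos: [0.4787, -0.2112, -0.0195]
tcp_rot: [2.404, 0.286, -1.771]
wrist_force: [-1.3, 0.8, -0.1]
width: -0.0
```

```bash
python3 -c "
from h import *
s,r,im=look('wrist',5);cv2.imwrite('pics/w16f.png',im)"
```

```text
t 25.5 pos [ 0.4787 -0.2112 -0.0194] F [-0.19  0.38  0.31] +- [0.63 0.6  0.58] q [-0.62  0.12  2.29  0.43  0.57  0.37]
```

Call:
jog_arm --pt "0.0003 0 -0.001 0 0 0 0" --pt "0.0005 0 -0.0015 0 0 0 0" --pt "0.0005 0 -0.0015 0 0 0 0"

```text
time: 25.8
tool_pos: [0.4797, -0.2108, -0.0196]
tcp_rot: [2.403, 0.286, -1.772]
wrist_force: [-3.9, -1.4, 3.0]
width: 0.003
```

```bash
cat >> h.py <<'E'
def stand():
    """shift in px of the stand's left end, top view, and of its left front in the scene view, against the first pictures"""
    for n,(x0,y0,x1,y1) in (("top",(170,125,225,192)),("scene",(178,120,230,182))):
        g=lambda i:cv2.resize(cv2.cvtColor(i[y0-8:y1+8,x0-8:x1+8],cv2.COLOR_BGR2GRAY),None,fx=4,fy=4,interpolation=cv2.INTER_CUBIC)
        a=g(cv2.imread(f"pics/{n}0.png"))[32:-32,32:-32];m=cv2.matchTemplate(g(imaging.read_camera(n)),a,cv2.TM_CCOEFF_NORMED)
        _,v,_,l=cv2.minMaxLoc(m);print(n,"score",round(v,3),"shift px",(np.array(l)-32)/4)
E
python3 -c "
from h import *
s,r,im=look('wrist',5);cv2.imwrite('pics/w17f.png',im);stand()"
```

```text
t 26.05 pos [ 0.4797 -0.2108 -0.0196] F [-4.92 -1.04  3.57] +- [0.65 0.64 0.48] q [-0.62  0.13  2.29  0.43  0.57  0.37]
top score 0.999 shift px [0. 0.]
scene score 0.507 shift px [0.75 0.75]
```

The push force rose to about 5 N within the last millimetre, so the wedge is tight, and the top view shows no shift of the stand. I'll withdraw now.

Call:
jog_arm --pt "-0.0006 0 0.0019 0 0 0 0" --pt "-0.003 0 0.0095 0 0 0 0" --pt "-0.0089 0 0.0287 0 0 0 0" --pt "-0.05 0 0.016 0 0 0 0" --pt "-0.1 0 0.001 0 0 0 0" --pt "-0.124 0 -0.007 0 0 0 0" --pt "-0.124 0 -0.007 0 0 0 0"

```text
time: 26.85
tool_pos: [0.4541, -0.2207, 0.1069]
tcp_rot: [2.406, 0.278, -1.759]
wrist_force: [1.1, -0.4, -0.6]
width: 0.0
```

Run:
```python
from h import *
s,r,im=look('wrist',2);cv2.imwrite('pics/w18f.png',im);np.savez("w18.npz",tool_pos=s["tool_pos"],tcp_rot=s["tcp_rot"]);stand()
w=cam("wrist",s)
for P in [(.532,-.198,.058),(.517,-.216,.058),(.517,-.216,.034),(.477,-.211,.014),(.4425,-.2195,.022)]: print(P,proj(P,w))
c=imaging.read_camera("scene");cv2.imwrite('pics/s18f.png',c)
a=cv2.resize(im[:260],(512,260));b=cv2.resize(c[170:265,230:340],None,fx=4,fy=4,interpolation=cv2.INTER_CUBIC)
o=np.zeros((600,800,3),np.uint8);o[:260,:512]=a;o[215:215+b.shape[0],360:360+b.shape[1]]=b[:385];cv2.imwrite('pics/m18.png',o)
to([.532,-.198,.09],2,0)
```

```text
t 26.95 pos [ 0.4508 -0.2181  0.1017] F [ 0.39 -0.18 -0.23] +- [0.66 0.26 0.4 ] q [-0.68 -0.11  2.25  0.32  0.84  0.46]
top score 1.0 shift px [0. 0.]
scene score 0.998 shift px [0. 0.]
(0.532, -0.198, 0.058) [253.79974743  99.38894627]
(0.517, -0.216, 0.058) [274.66186974 127.5348662 ]
(0.517, -0.216, 0.034) [272.56766816 133.44918508]
(0.477, -0.211, 0.014) [253.26183803 184.73873787]
(0.4425, -0.2195, 0.022) [253.46774848 230.34572761]
shift [ 0.0333  0.0015 -0.0786] turn [ 0.201 -0.296  0.032]
```

View pics/m18.png

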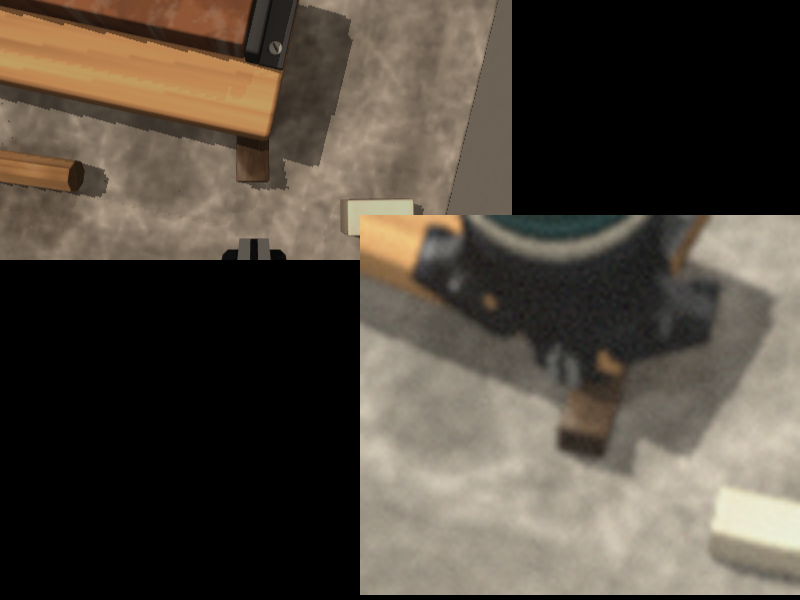

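The wrist part of the picture shows the wedge running in under the near right corner of the board, with that corner at (270, 137). The nagura, the handle and the stand are undisturbed. Next I'll move above the corner.

Call:
jog_arm --pt "0.01 0.0005 -0.025 0.07 -0.1 0.01 0" --pt "0.02 0.001 -0.05 0.13 -0.2 0.02 0" --pt "0.033 0.0015 -0.0786 0.201 -0.296 0.032 0" --pt "0.033 0.0015 -0.0786 0.201 -0.296 0.032 0" --pt "0.033 0.0015 -0.0786 0.201 -0.296 0.032 0" --pt "0.033 0.0015 -0.0786 0.201 -0.296 0.032 0"

```text
time: 27.7
tool_pos: [0.53, -0.1974, 0.0884]
tcp_rot: [2.201, 0.042, -2.207]
wrist_force: [0.3, -0.7, -0.3]
width: 0.002
```

Run:
```python
from h import *
s,r,im=look('wrist',3);cv2.imwrite('pics/w19f.png',im);print(np.round(r,3));stand()
to([.532,-.198,.05],2,0)
t=imaging.read_camera("top");cv2.imwrite('pics/t19f.png',t)
```

```text
t 27.85 pos [ 0.5303 -0.1984  0.0905] F [-0.14  0.19 -0.27] +- [0.42 0.63 0.22] q [-0.4   0.16  1.95  0.    1.03  1.13]
[[ 0.001  0.034 -0.999]
 [ 0.    -0.999 -0.034]
 [-1.    -0.    -0.001]]
top score 0.966 shift px [-0.25  0.  ]
scene score 0.998 shift px [0. 0.]
shift [ 0.0411 -0.0006 -0.0011] turn [-0.001 -0.002 -0.   ]
```

Call:
jog_arm --pt "0.02 -0.0006 -0.0011 0 0 0 0" --pt "0.04 -0.0006 -0.0011 0 0 0 0" --pt "0.049 -0.0006 -0.0011 0 0 0 0" --pt "0.052 -0.0006 -0.0011 0 0 0 0" --pt "0.052 -0.0006 -0.0011 0 0 0 0"

```text
time: 28.5
tool_pos: [0.5321, -0.1981, 0.0393]
tcp_rot: [2.206, 0.037, -2.202]
wrist_force: [1.0, -0.1, -0.1]
width: -0.001
```

Call:
jog_arm --pt "0.001 0 0 0 0 0 0" --pt "0.002 0 0 0 0 0 0" --pt "0.003 0 0 0 0 0 0" --pt "0.003 0 0 0 0 0 0"

```text
time: 28.9
tool_pos: [0.5323, -0.1982, 0.0366]
tcp_rot: [2.206, 0.036, -2.202]
wrist_force: [-0.4, 0.5, -0.5]
width: -0.001
```

Call:
jog_arm --pt "0.0005 0 0 0 0 0 0" --pt "0.001 0 0 0 0 0 0" --pt "0.0015 0 0 0 0 0 0" --pt "0.0015 0 0 0 0 0 0"

```text
time: 29.3
tool_pos: [0.5322, -0.1981, 0.0349]
tcp_rot: [2.206, 0.037, -2.202]
wrist_force: [-0.1, -0.9, 0.8]
width: -0.001
```

Call:
jog_arm --pt "0.0005 0 0 0 0 0 0" --pt "0.001 0 0 0 0 0 0" --pt "0.0015 0 0 0 0 0 0" --pt "0.0015 0 0 0 0 0 0"

```text
time: 29.7
tool_pos: [0.5321, -0.1981, 0.0333]
tcp_rot: [2.206, 0.037, -2.202]
wrist_force: [-0.4, 0.4, 0.5]
width: -0.001
```

Call:
jog_arm --pt "0.0005 0 0 0 0 0 0" --pt "0.001 0 0 0 0 0 0" --pt "0.001 0 0 0 0 0 0"

```text
time: 30.0
tool_pos: [0.5322, -0.1982, 0.0331]
tcp_rot: [2.206, 0.037, -2.202]
wrist_force: [-2.1, 0.4, 5.8]
width: 0.003
```

Call:
jog_arm --pt "0.0005 0 0 0 0 0 0" --pt "0.001 0 0 0 0 0 0" --pt "0.001 0 0 0 0 0 0"

```text
time: 30.3
tool_pos: [0.5322, -0.1982, 0.0331]
tcp_rot: [2.206, 0.037, -2.203]
wrist_force: [-3.5, 1.6, 8.1]
width: 0.001
```

Run:
```python
from h import *
s,r,im=look('wrist',6);cv2.imwrite('pics/w20f.png',im);print(np.round(r,4));stand()
```

```text
t 30.6 pos [ 0.5322 -0.1982  0.0331] F [-3.72  1.38  8.11] +- [0.55 0.43 0.39] q [-0.4   0.23  1.99  0.    0.92  1.14]
[[ 1.600e-03  3.370e-02 -9.994e-01]
 [-4.000e-04 -9.994e-01 -3.370e-02]
 [-1.000e+00  4.000e-04 -1.600e-03]]
top score 0.996 shift px [0. 0.]
scene score 0.998 shift px [0. 0.]
```

Call:
jog_arm --pt "0.0012 -0.0001 0.0004 0 0 0 0" --pt "0.0012 -0.0001 0.0004 0 0 0 0" --pt "0.0012 -0.0001 0.0004 0 0 0 0"

```text
time: 31.0
tool_pos: [0.5322, -0.1982, 0.033]
tcp_rot: [2.207, 0.037, -2.202]
wrist_force: [-2.6, 0.7, 8.3]
width: 0.003
```

Run:
```python
from h import *
look('wrist',6)
```

```text
t 31.3 pos [ 0.5322 -0.1982  0.033 ] F [-2.82  1.46  8.51] +- [0.25 0.36 0.43] q [-0.4   0.23  1.99  0.    0.92  1.14]
```

Call:
jog_arm --pt "0.0014 -0.0004 0.001 0 0 0 0" --pt "0.0014 -0.0004 0.001 0 0 0 0" --pt "0.0014 -0.0004 0.001 0 0 0 0"

```text
time: 31.6
tool_pos: [0.5322, -0.1982, 0.0331]
tcp_rot: [2.208, 0.036, -2.199]
wrist_force: [-1.5, 0.4, 7.9]
width: -0.002
```

Run:
```python
from h import *
look('wrist',6)
```

```text
t 31.9 pos [ 0.5322 -0.1982  0.033 ] F [-1.62  0.82  8.19] +- [0.56 0.59 0.24] q [-0.4   0.23  1.99  0.    0.91  1.14]
```

Call:
jog_arm --pt "0.0019 -0.0006 0.0014 0 0 0 0" --pt "0.0019 -0.0006 0.0014 0 0 0 0" --pt "0.0019 -0.0006 0.0014 0 0 0 0"

```text
time: 32.2
tool_pos: [0.5323, -0.1982, 0.033]
tcp_rot: [2.211, 0.034, -2.196]
wrist_force: [-2.5, 0.4, 10.4]
width: -0.004
```

Run:
```python
from h import *
s,r,im=look('wrist',6);cv2.imwrite('pics/w21f.png',im);print(np.round(r,4));stand()
```

```text
t 32.5 pos [ 0.5323 -0.1982  0.033 ] F [-2.14  0.42  9.9 ] +- [0.26 0.28 0.25] q [-0.4   0.23  2.    0.    0.91  1.14]
[[ 0.0069  0.0337 -0.9994]
 [-0.0024 -0.9994 -0.0337]
 [-1.      0.0026 -0.0068]]
top score 0.996 shift px [0. 0.]
scene score 0.998 shift px [0. 0.]
```

```bash
python3 -c "
from workcell import finish_job,monitor
s=monitor.read_state();print(s['time'],s['wrist_force'],s['tool_pos']);finish_job()"
```

```text
32.6 [-1.30504793  0.7930458   9.5578479 ] [ 0.53227942 -0.19824404  0.03298822]
the job is handed in; nothing more can be done
```

I pushed the wedge, thin end first, under the short foot. I then pressed straight down on that corner and handed the job in at 32.6 s, still pressing with about 10 N.

**Wedge:** the push force stayed near zero until the last millimetre, then rose to about 5 N, so I stopped and withdrew. That is at the skid threshold, but the camera checks against the first pictures showed no shift of the stand.

**Press:** the averaged force was 9.9 N down (9.6 N at hand-in), with about 2 N of sideways force I did not remove. The fingertip height changed by about 0.1 mm as the press rose from 6 to 10 N, so the corner does not dip. I did not measure the board's level directly.

**Bystanders:** in the last picture with the arm clear, the nagura and handle looked undisturbed. The ferrule was not in that picture; it was in place in the view before it.

**What went wrong on the way:**
- **Finger length:** the real fingertips sit about 25 mm short of the reported TCP, against the stated geometry. My first pass went over the wedge without touching it.
- **Joint limit:** on the second try, tilting the tool took joint 6 to its range limit (-2.55 rad) and the tool drifted beside the wedge. I cannot rule out a slight touch on that limit. I then half-turned the tool, and the wedge was found unmoved.

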